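# Hold the curing box lid open

### The job

The ring patterns in the UV curing box are done and I need both hands to lift them out, so open its lid by the bow handle and finish still gripping it, held at least 50 degrees open, because it falls shut by itself. The catch does not always take, so tug the lid gently first, with the red release plunger left alone: if it comes up freely just carry on opening it, and only if it is caught, let it back down, push the plunger fully in and then open it. Never wrench at a caught lid, and leave everything else on the bench undisturbed.

Things in the scene. Friction and masses are not known exactly. Their poses are not given: they have to be found in the camera images.
- curer: UV curing box, fixed: white steel housing 290 (x) x 260 (y) x 120 mm high, grey lid with amber window on top. Origin on the bench under it; x points from its front (control strip) to its back (hinge), y left, z up; front face at x = -150 mm, back at +140. The flat front deck (x -150 to -85, z = 120) carries the red plunger at y = 0, a display left and a timer knob (10 mm high) right.
- lid (a joint): opening angle of the lid, rad: 0 shut, grows as the front edge rises, stop at 1.2. Frame 254 mm wide, 14 thick, 202 long from its hinge; 0.4 to 0.7 kg, 2 to 4 N at the handle lift it; falls shut when let go. If the catch has taken, it rises 3 mm at the handle (0.015 rad), then pulls back with 5 N per mm and stops dead near 0.04 rad; if not, it rises freely. Nothing outside shows which.
- lid_handle (a point): middle of the bow handle's bar: round steel, 12 mm thick, 90 mm long along the box's y, a post at each end, centre 34 mm above the lid's top; 185 mm forward of the hinge line and 48 mm above it (168 mm above the bench) with the lid shut. Moves and turns with the lid; axes as the box's when shut. The bar may turn between the fingers, so the gripper can stay pointing down.
- lid_hinge (a point): middle of the lid's hinge line, 120 mm above the bench, at x = +120 mm in the box's frame; the hinge line runs along the box's y axis. The point turns with the lid.
- release (a joint): how far the red release plunger is pushed in, m: 0 fully out, 0.008 fully in. It moves straight down against 2.5 to 4 N of friction and stays where it is left. Once more than about 6 mm in, it has thrown the catch back for good (no need to keep it pressed).
- release_top (a point): centre of the top of the red plunger, a round button 26 mm across standing 18 mm above the front deck (138 mm above the bench) when out, 10 mm when fully in; 57 mm in front of the handle bar and 40 mm in front of the lid's front edge.
- catch: the lid's catch, a weighted steel hook on a bracket inside the front of the box under the lid's edge, out of sight; origin at its pivot, fixed in the box at x = -74 mm, 75 mm above the bench. This pose does not tell whether it has caught.
- graver_cup: bystander: blue plastic cup 72 mm wide, 90 mm high, with gravers standing in it, 150 mm high in all; stands left of the box. Origin at the middle of its base.
- bench_block: bystander: steel bench block 75 x 75 x 20 mm, right of the box. Origin at the middle of its underside.
- bead_jar: bystander: amber jar 50 mm wide, 65 mm high, right of the box. Origin at the middle of its base.
- hammer: bystander: hammer 240 mm long lying on the left of the bench. Origin midway along it, at bench level.
- pliers: bystander: green-handled pliers 150 mm long lying on the right. Origin near the middle, at bench level.
- ring_clamp: bystander: wooden ring clamp 120 x 30 x 24 mm lying on the right. Origin in the middle of its underside.
- gem_palette: bystander: round white palette of gemstones, 104 mm wide, 8 mm high (stones to 14 mm), near left. Origin at the middle of its underside.

How it is judged:
By the outcome, as a careful person would: the job done as asked, in the order asked, and still so for the second after the job is handed in, while the arm keeps its last pose, push and grip.
It also fails if it takes over 45 s, if anything falls off the work surface, if the arm or the gripper's body presses on something with over 40 N, if the wrist force passes 120 N, or if a joint passes its speed limit or range.

### The arm

A 6-joint arm with a two-finger parallel gripper is mounted at the origin on the work surface. World frame = base frame: x ahead of the robot, y to its left, z up, the work surface at z = 0. Lengths are in m, angles in rad, forces in N, time in s.
With the tool pointing down it reaches from about 0.35 to 0.775 m from the base axis. Payload 7.3 kg.
Tool frame: the origin (TCP) lies at the very end of the fingers, on their centre line; the grasp point (between the pads) lies 19 mm behind it (robot.tcp_to_grasp is the z of the grasp point in the tool frame, in m); z points along the fingers, y is the line along which they close (so a half turn about z gives the same grasp; the last joint's range is limited). The gripper opens to 92 mm and grips with 3 to 60 N. Pads are 19 mm wide; open, the fingers measure 130 mm over their backs; the gripper's body (75 mm by 190 mm) begins 47 mm behind the grasp point.
Start: joints at [-1.455, 0.342, 1.524, -0, 1.275, -0.146], TCP at [0.136, -0.507, 0.193] pointing down, gripper open.
Joint ranges: [-2.53, 2.53], [-0.77, 2.02], [0.04, 2.7], [-1, 4.14], [0.28, 2.66], [-3.11, 3.11]. Speed limits (rad/s): [2.57, 2.57, 3.14, 3.14, 3.14, 3.14].

### API

Orientations are given as [roll, pitch, yaw] about the fixed x, y, z axes, in that order (R = Rz(yaw) Ry(pitch) Rx(roll)).
In Python, from cell import monitor, read_camera, get_calibration, job, robot gives the robot as it stands. The module is installed in compiled form; this text tells all that it offers.
- The arm moves only by the tool send_rows, never from a script. Its argument "targets" is a list of rows, each an object with "translation": the shift along the tool's x, y, z in cm, a list of three; "spin": the turn about the tool's z in degrees; "jaw": the opening, from 0 (shut) to 1 (fully open). A call has exactly 5 rows; each row is the pose to reach, as a shift and turn from the pose commanded when the call began, along the tool's axes at that moment; what a row does not reach only later rows make up. A row lasts 1/10 s, in which the tool goes at most 50 mm and 8.59 degrees, less where a joint would pass 70% of its speed; a pose out of reach is approached as far as the arm can. A call with a gripper value outside its range is refused whole. The fingers move at their own pace and stop on an object; "force" is the grip in N (left out, the last holds). Time passes only in rows, so rows that repeat a pose let the fingers close, or fill a call up. It gives the time, the measured TCP pose, the force, the opening and the grip force at its end, in the units of the state.
- monitor.observe(): the state, without advancing time (a new reading comes with each control period).
- read_camera(name): name is "scene" or "top"; returns (picture, depth): 400x640x3 uint8, red, green, blue; 400x640 float32, m along the optical axis (not along the pixel's ray), 0 where there is no reading.
- get_calibration(name): a dict with "intrinsics" (3x3 intrinsics, pixels), "origin" and "orientation" of the camera in the world. Camera axes: x right, y up, looking along -z (the intrinsics and any distortion apply to the point x, -y, -z); pixel columns grow to the right and rows downward; lengths in m; the calibration is good to about 2 mm. A picture is of the moment at which its call begins. get_calibration takes no time and is no camera call.
- job.hand_in(): hands the job in; it is judged then, once.
The state is a dict: "time": time; "qpos": joint angles; "qvel": joint speeds; "joint_efforts": joint torques, N m; "tool_pos": TCP position; "tool_rot": TCP orientation; "contact_force": force on the tool from outside, world axes, zero at the start; "torque": the same for the moment, N m; "opening": finger opening in m; "grip_force": force on a finger pad.
Only numpy, scipy, OpenCV 4.12 (cv2) and the standard library are available. Lean on these libraries where they do the work, as an engineer would, in place of code of your own. Each camera call takes 0.05 s, during which the arm holds its last target. There are 200 camera calls.

## Working session

There is one attempt and no reset: what is moved stays moved. The work goes in short steps, Python scripts to look and compute and a tool call to move; the robot and the scene stay as the last step left them, time stands still between calls to the robot, and variables do not carry over. Pictures are saved under pics/ and viewed, at most 10 in all, crops included, and the job is handed in when it is done.

Besides the shell and the picture viewer there is one more tool, called after ">>>" by a JSON object that holds its "api" and its "payload", one argument or row to a line. send_rows: Moves the arm, as the interface text tells. Its arguments: {"type":"object","properties":{"targets":{"type":"array"},"force":{"type":"number"}},"required":["targets"]}

```bash
mkdir -p pics
python3 - <<'E'
from cell import monitor, read_camera, get_calibration, job, robot
import numpy as np,cv2
for n in("scene","top"):
    p,d=read_camera(n); np.savez(f"{n}.npz",p=p,d=d); cv2.imwrite(f"pics/{n}0.png",p[:,:,::-1]); print(n,get_calibration(n))
s=monitor.observe(); print(s); print(robot.tcp_to_grasp)
E
```

```text
scene {'intrinsics': array([[434.51368331,   0.        , 317.15362667],
       [  0.        , 434.51368331, 197.33640778],
       [  0.        ,   0.        ,   1.        ]]), 'origin': array([ 1.38149879, -0.80072963,  1.23518134]), 'orientation': array([ 0.83249812, -0.00887034,  0.84642571])}
top {'intrinsics': array([[516.86445447,   0.        , 326.56012931],
       [  0.        , 516.86445447, 199.43051094],
       [  0.        ,   0.        ,   1.        ]]), 'origin': array([0.15610906, 0.00809292, 1.5845289 ]), 'orientation': array([ 0.2099379 , -0.00194431, -1.60083103])}
{'time': 0.1, 'qpos': array([-1.45501555e+00,  3.42669830e-01,  1.52489906e+00,  2.54224310e-05,
        1.27541238e+00, -1.45984892e-01]), 'qvel': array([-0.0001631 , -0.00122323, -0.00327712, -0.00085765,  0.00023524,
       -0.00016024]), 'joint_efforts': array([ 3.26931789e-03, -4.31999981e+01, -2.44696480e+01,  7.18645309e-02,
        5.25353872e-02, -6.21376989e-05]), 'tool_pos': array([ 0.13585352, -0.50670242,  0.19261362]), 'tool_rot': array([-3.14022234e+00, -2.26050354e-04,  2.61758098e-01]), 'contact_force': array([-0.31286117, -0.19560841,  0.31184669]), 'torque': array([ 0.01736353, -0.00540725, -0.0456258 ]), 'grip_force': 0.0, 'opening': 0.0919143024577647}
-0.0188
```

View pics/scene0.png

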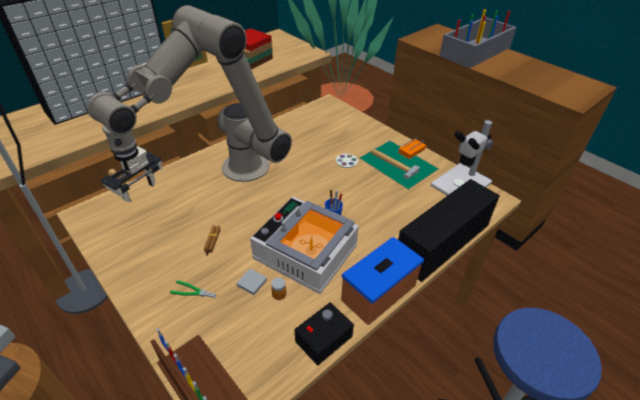

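View pics/top0.png

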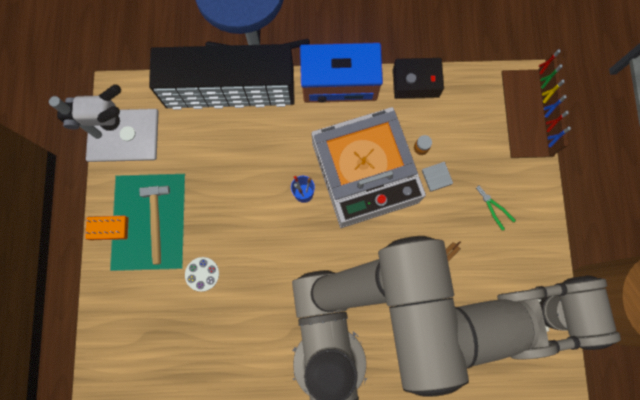

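The scene view shows the box with its red plunger near (278,217). In the top view the plunger is at about (381,199), the handle bar runs from (360,187) to (394,177), the window is centred near (365,153), the jar is at (423,146) and the cup at (303,188).

```bash
cat > h.py <<'E'
import numpy as np,cv2
from scipy.spatial.transform import Rotation as Ro
from cell import get_calibration
def ray(n,uv):
    c=get_calibration(n);K=c["intrinsics"];uv=np.atleast_2d(uv).astype(float)
    x=(uv[:,0]-K[0,2])/K[0,0];y=(uv[:,1]-K[1,2])/K[1,1]
    return c["origin"],Ro.from_euler("xyz",c["orientation"]).apply(np.c_[x,-y,-np.ones(len(x))])
def onz(n,uv,z):
    o,d=ray(n,uv);return o+d*((z-o[2])/d[:,2])[:,None]
E
python3 - <<'E'
from h import *
for n,roi,ar in(("top",(300,100,130,130),(340,115,70,80)),("scene",(250,195,60,50),(265,200,85,70))):
    z=np.load(n+".npz");p=z["p"];d=z["d"];hsv=cv2.cvtColor(p,cv2.COLOR_RGB2HSV)
    x,y,w,h=roi
    m=((hsv[...,0]<6)|(hsv[...,0]>174))&(hsv[...,1]>170)&(hsv[...,2]>110)
    M=np.zeros_like(m);M[y:y+h,x:x+w]=m[y:y+h,x:x+w]
    k,l,st,ce=cv2.connectedComponentsWithStats(M.astype(np.uint8))
    for i in range(1,k):
        if st[i,4]>8: print(n,"red",st[i],ce[i],onz(n,ce[i],.138), "depth z",[ (lambda o,r:o+r*d[int(ce[i][1]),int(ce[i][0])])(*ray(n,ce[i]))])
    m=(hsv[...,0]>6)&(hsv[...,0]<20)&(hsv[...,1]>190)&(hsv[...,2]>140)
    x,y,w,h=roi if n=="top" else (260,195,90,75)
    M=np.zeros_like(m);M[y:y+h,x:x+w]=m[y:y+h,x:x+w]
    M=cv2.morphologyEx(M.astype(np.uint8),cv2.MORPH_OPEN,np.ones((3,3)))
    c=max(cv2.findContours(M,0,1)[0],key=cv2.contourArea)[:,0]
    W=onz(n,c,.132)[:,:2].astype(np.float32);r=cv2.minAreaRect(W);print(n,"win",r,cv2.boxPoints(r))
t=np.load("top.npz")["p"][90:230,290:440,::-1]
cv2.imwrite("pics/crop1.png",cv2.resize(t,(750,700)[:1]+(560,) if 0 else (640,597),interpolation=cv2.INTER_CUBIC))
E
```

```text
top red [378 194   8   9  53] [381.30188679 198.43396226] [[ 0.46238305 -0.16073413  0.138     ]] depth z [array([[ 0.46222138, -0.16064501,  0.13876358]])]
top win ((0.6031799912452698, -0.11996614933013916), (0.13608673214912415, 0.18770375847816467), 16.022377014160156) [[ 0.5118755  -0.04854088]
 [ 0.5636841  -0.22895311]
 [ 0.6944845  -0.19139142]
 [ 0.6426759  -0.01097919]]
scene red [275 213   7   6  29] [277.89655172 215.31034483] [[ 0.46438876 -0.16416069  0.138     ]] depth z [array([[ 0.46494895, -0.16454952,  0.13867019]])]
scene win ((0.6017311215400696, -0.12222357839345932), (0.1354081630706787, 0.18434855341911316), 15.814216613769531) [[ 0.5114704  -0.05198871]
 [ 0.56170887 -0.22935975]
 [ 0.69199187 -0.19245845]
 [ 0.6417534  -0.01508741]]
```

View pics/crop1.png

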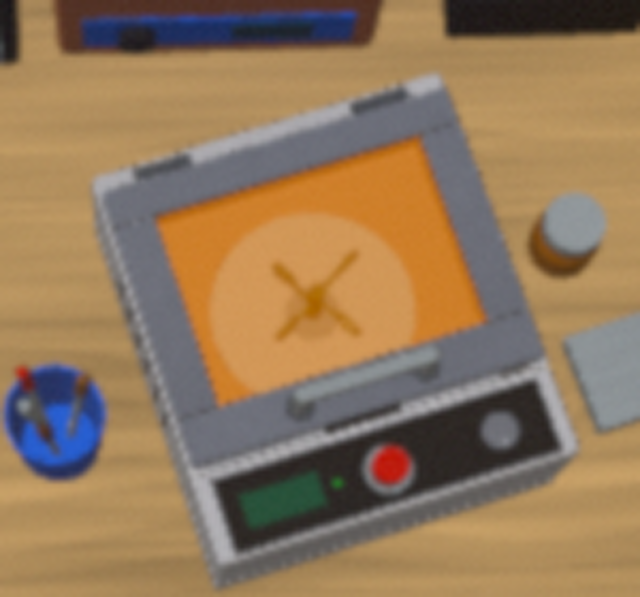

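The crop shows the bar from about (300,400) to (428,357) and the plunger at (390,466). The window gives a box yaw of about 16°. Next I check the bar position in both views and start the approach.

```bash
cat >> h.py <<'E'
YAW=np.deg2rad(16.)
X=np.array([np.cos(YAW),np.sin(YAW),0])
PL=np.array([.4634,-.1625,.138]); BAR=PL+.057*X; BAR[2]=.168
H=BAR+.185*X; H[2]=.12
def bar(th):
    a=np.arctan2(.048,.185)+th; r=np.hypot(.048,.185); return H-X*r*np.cos(a)+[0,0,r*np.sin(a)]
def go(p,yaw=np.deg2rad(106)):
    from cell import monitor
    s=monitor.observe();R=Ro.from_euler("xyz",s["tool_rot"])
    print("cm",np.round(R.inv().apply(p-s["tool_pos"])*100,2),"spin",round(-np.rad2deg(yaw-s["tool_rot"][2]),2),"tcp",s["tool_pos"].round(4),"F",s["contact_force"].round(1),"open",round(s["opening"],4),"grip",s["grip_force"],"t",s["time"])
E
python3 - <<'E'
from h import *
print(BAR,H,bar(np.deg2rad(57)))
print("bar px",onz("top",[290+364*150/640.,90+379*140/597.],.171))
go(BAR+[0,0,.08])
E
```

```text
[ 0.51819192 -0.14678867  0.168     ] [ 0.69602533 -0.09579576  0.12      ] [ 0.63786704 -0.11247238  0.30129673]
bar px [[ 0.51225665 -0.14293199  0.171     ]]
cm [ 46.25 -24.88  -5.49] spin -91.0 tcp [ 0.1359 -0.5067  0.1926] F [-0.3 -0.2  0.3] open 0.0919 grip 0.0 t 0.1
```

>>> {"api": "send_rows", "payload": {
  "targets": [
    {"translation": [3, -1, -4], "spin": -8, "jaw": 1},
    {"translation": [7, -3, -6], "spin": -16, "jaw": 0.8},
    {"translation": [11, -6, -6], "spin": -24, "jaw": 0.6},
    {"translation": [15, -8, -6], "spin": -32, "jaw": 0.5},
    {"translation": [18, -10, -6], "spin": -40, "jaw": 0.5}
  ]
}}

```text
time: 0.6
tool_pos: [0.2853, -0.3621, 0.2532]
tool_rot: [3.141, -0.0, 0.966]
contact_force: [0.6, 0.2, 0.3]
opening: 0.0644
grip_force: 0.0
```

```bash
python3 -c "
from h import *
go(BAR+[0,0,.08])"
```

```text
cm [30.95  6.93  0.53] spin -50.63 tcp [ 0.2853 -0.3621  0.2532] F [0.6 0.2 0.3] open 0.0644 grip 0.0 t 0.6
```

>>> {"api": "send_rows", "payload": {
  "targets": [
    {"translation": [4, 1, 0], "spin": -8, "jaw": 0.5},
    {"translation": [9, 2, 0], "spin": -16, "jaw": 0.5},
    {"translation": [13, 3, 0], "spin": -24, "jaw": 0.5},
    {"translation": [17, 4, 0], "spin": -32, "jaw": 0.5},
    {"translation": [21, 5, 0], "spin": -40, "jaw": 0.5}
  ]
}}

```text
time: 1.1
tool_pos: [0.4462, -0.219, 0.253]
tool_rot: [-3.141, -0.0, 1.664]
contact_force: [-0.1, -0.3, -0.4]
opening: 0.0461
grip_force: 0.0
```

Run:
```python
from h import *
for n in("top","scene"):
    d=np.load(n+".npz")["d"]; v,u=np.mgrid[0:400,0:640]
    o,r=ray(n,np.c_[u.ravel(),v.ravel()]); P=o+r*d.reshape(-1,1)
    q=(P-BAR); b=np.c_[q@X,q@[-X[1],X[0],0]]
    m=(abs(b[:,0])<.05)&(abs(b[:,1])<.07)&(P[:,2]>.16)&(P[:,2]<.19)
    print(n,m.sum(),P[m].mean(0),P[m][:,2].max(),b[m].mean(0),b[m].min(0),b[m].max(0))
    f=np.polyfit(b[m][:,1],b[m][:,0],1);print(" slope deg",np.rad2deg(f[0]))
go(BAR+[0,0,.05])
```

```text
top 151 [ 0.51550451 -0.14299248  0.17238288] 0.17936245656104366 [-0.00153693  0.00438988] [-0.00812275 -0.04570564] [0.00579691 0.05309562]
 slope deg -0.1833686188285169
scene 82 [ 0.52145635 -0.15227438  0.17113345] 0.17908008891228122 [ 0.00162591 -0.006173  ] [-0.00589028 -0.0551636 ] [0.00699732 0.04844637]
 slope deg -0.5212417653690281
cm [6.52 7.84 3.5 ] spin -10.66 tcp [ 0.4462 -0.219   0.253 ] F [-0.1 -0.3 -0.4] open 0.0461 grip 0.0 t 1.1
```

>>> {"api": "send_rows", "payload": {
  "targets": [
    {"translation": [2, 3, 0], "spin": -5.5, "jaw": 0.5},
    {"translation": [4.5, 6, 0], "spin": -10.7, "jaw": 0.5},
    {"translation": [6.5, 7.8, 1], "spin": -10.7, "jaw": 0.5},
    {"translation": [6.5, 7.8, 3], "spin": -10.7, "jaw": 0.5},
    {"translation": [6.5, 7.8, 3], "spin": -10.7, "jaw": 0.5}
  ]
}}

```text
time: 1.6
tool_pos: [0.5161, -0.1476, 0.2204]
tool_rot: [-3.137, -0.004, 1.847]
contact_force: [0.4, -1.0, 0.3]
opening: 0.046
grip_force: 0.0
```

Run:
```python
from h import *
from cell import read_camera
import cv2
go(BAR-[0,0,.018])
p,d=read_camera("scene");cv2.imwrite("pics/s1.png",cv2.resize(p[130:290,200:400,::-1],(750,600)))
```

```text
cm [-0.    0.25  7.04] spin -0.2 tcp [ 0.5161 -0.1476  0.2204] F [ 0.4 -1.   0.3] open 0.046 grip 0.0 t 1.6
```

View pics/s1.png

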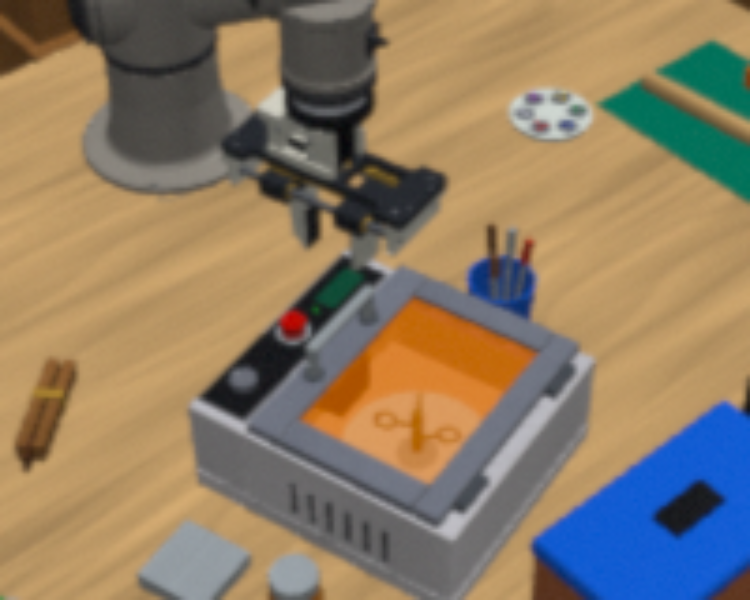

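The fingers straddle the bar's line, with tips at about (308,240) and (362,258) over the bar feet at (312,365) and (368,310). Descending and gripping.

>>> {"api": "send_rows", "payload": {
  "targets": [
    {"translation": [0, 0.2, 2], "spin": 0, "jaw": 0.5},
    {"translation": [0, 0.2, 4.5], "spin": 0, "jaw": 0.5},
    {"translation": [0, 0.2, 6], "spin": 0, "jaw": 0.5},
    {"translation": [0, 0.2, 7], "spin": 0, "jaw": 0.5},
    {"translation": [0, 0.2, 7], "spin": 0, "jaw": 0.5}
  ]
}}

```text
time: 2.15
tool_pos: [0.5187, -0.1489, 0.1528]
tool_rot: [-3.14, -0.001, 1.844]
contact_force: [-0.4, 0.2, 1.1]
opening: 0.0461
grip_force: 0.0
```

>>> {"api": "send_rows", "payload": {
  "targets": [
    {"translation": [0, 0, 0], "spin": 0, "jaw": 0.4},
    {"translation": [0, 0, 0], "spin": 0, "jaw": 0.3},
    {"translation": [0, 0, 0], "spin": 0, "jaw": 0.2},
    {"translation": [0, 0, 0], "spin": 0, "jaw": 0.1},
    {"translation": [0, 0, 0], "spin": 0, "jaw": 0}
  ],
  "force": 10
}}

```text
time: 2.65
tool_pos: [0.5194, -0.1485, 0.1535]
tool_rot: [3.141, 0.0, 1.845]
contact_force: [0.3, 0.5, -0.7]
opening: 0.0106
grip_force: 0.0
```

>>> {"api": "send_rows", "payload": {
  "targets": [
    {"translation": [0, 0, 0], "spin": 0, "jaw": 0},
    {"translation": [0, 0, 0], "spin": 0, "jaw": 0},
    {"translation": [0, 0, 0], "spin": 0, "jaw": 0},
    {"translation": [0, 0, 0], "spin": 0, "jaw": 0},
    {"translation": [0, 0, 0], "spin": 0, "jaw": 0}
  ],
  "force": 30
}}

```text
time: 3.15
tool_pos: [0.5193, -0.1485, 0.1532]
tool_rot: [-3.142, 0.0, 1.845]
contact_force: [-0.8, 0.3, 0.4]
opening: 0.0005
grip_force: 0.0
```

Run:
```python
from h import *
from cell import read_camera
go(BAR-[0,0,.018])
p,d=read_camera("scene");a=cv2.resize(p[150:260,240:350,::-1],(400,400),interpolation=cv2.INTER_CUBIC);np.savez("s2.npz",p=p,d=d)
p,d=read_camera("top");b=cv2.resize(p[120:230,325:435,::-1],(400,400),interpolation=cv2.INTER_CUBIC)
cv2.imwrite("pics/s2.png",np.hstack([a,b]))
```

```text
cm [ 0.2  -0.06  0.32] spin -0.3 tcp [ 0.5193 -0.1485  0.1532] F [-0.8  0.3  0.4] open 0.0005 grip 0.0 t 3.15
```

View pics/s2.png

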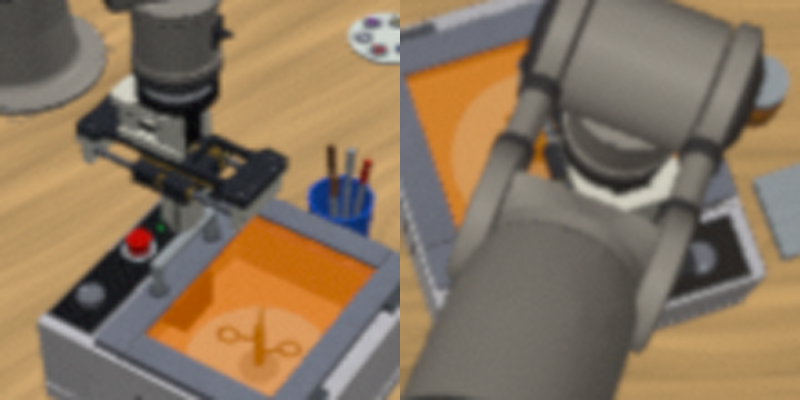

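Run:
```python
from h import *
def proj(n,P):
    c=get_calibration(n);K=c["intrinsics"];q=Ro.from_euler("xyz",c["orientation"]).inv().apply(np.atleast_2d(P)-c["origin"]);
    return np.c_[K[0,2]+K[0,0]*q[:,0]/-q[:,2],K[1,2]-K[1,1]*q[:,1]/-q[:,2]]
T=np.array([.5193,-.1485,.1532]);Y=np.array([-X[1],X[0],0])
A=proj("scene",[T,T+[0,0,.066],BAR,BAR+.045*Y,BAR-.045*Y,PL]);print(A, (A-[240,150])*400/110)
z=np.load("s2.npz");d=z["d"]
v,u=np.mgrid[150:260,240:350]
o,r=ray("scene",np.c_[u.ravel(),v.ravel()]);P=o+r*d[150:260,240:350].reshape(-1,1)
q=P-BAR;b=np.c_[q@X,q@Y,P[:,2]]
for nm,m in (("bar",(abs(b[:,0])<.06)&(abs(b[:,1])<.06)&(b[:,2]>.155)&(b[:,2]<.185)),("fing",(abs(b[:,0])<.09)&(abs(b[:,1])<.06)&(b[:,2]>.187)&(b[:,2]<.21))):
    print(nm,m.sum());print(np.c_[u.ravel(),v.ravel(),(b*1000).round()][m][::max(1,m.sum()//25)].astype(int))
```

```text
[[290.80330053 218.47859193]
 [290.18455854 204.78694009]
 [290.84996705 215.08305247]
 [298.13105032 207.61781281]
 [283.29279271 222.8313662 ]
 [278.09494657 214.95034339]] [[184.73927467 249.01306156]
 [182.48930378 199.22523667]
 [184.9089711  236.66564533]
 [211.38563754 209.51931933]
 [157.42833714 264.84133165]
 [138.52707844 236.18306688]]
bar 75
[[297 207  -1  40 175]
 [298 208   4  38 174]
 [298 209   5  37 170]
 [297 210   2  34 166]
 [295 211   3  21 173]
 [299 211   6  41 158]
 [293 213   1  11 169]
 [292 214   2   5 170]
 [290 215   1  -6 174]
 [288 216  -5 -11 170]
 [291 216   4  -5 170]
 [288 217   1 -18 174]
 [291 217   5  -7 167]
 [288 218   2 -20 171]
 [285 219  -3 -30 172]
 [288 219   3 -21 168]
 [285 220   0 -35 174]
 [288 220   3 -21 163]
 [285 221   3 -38 173]
 [282 222  -3 -48 173]
 [285 222   5 -42 172]
 [283 223   4 -52 175]
 [282 224   0 -52 168]
 [282 225  -1 -52 163]
 [282 226  -1 -52 158]]
fing 38
[[285 207 -14 -12 209]
 [285 208 -14 -13 205]
 [287 208  -5 -13 210]
 [288 208  -3 -11 210]
 [295 208  17   2 210]
 [296 208  19   6 207]
 [285 209 -14 -13 201]
 [286 209 -10 -13 203]
 [287 209  -5 -14 206]
 [288 209  -3 -11 205]
 [295 209  20  -1 209]
 [296 209  15  11 197]
 [286 210 -10 -13 197]
 [287 210  -3 -16 204]
 [288 210  -1 -13 203]
 [289 210   5 -16 208]
 [290 210   6 -12 205]
 [294 210  20  -8 210]
 [295 210  16   4 198]
 [286 211 -10 -14 194]
 [287 211  -4 -15 198]
 [288 211  -2 -12 197]
 [289 211   3 -14 201]
 [290 211   8 -15 204]
 [291 211  13 -15 207]
 [292 211  16 -14 207]
 [294 211  14   0 195]
 [287 212  -7 -13 190]
 [288 212   1 -16 196]
 [289 212   2 -12 194]
 [290 212   7 -13 197]
 [291 212   9 -11 197]
 [292 212  14 -11 199]
 [293 212  16  -9 199]
 [290 213   8 -14 194]
 [291 213  15 -19 201]
 [292 213  13 -11 194]
 [290 214   7 -13 188]]
```

Run:
```python
from h import *
z=np.load("scene.npz");d=z["d"];v,u=np.mgrid[0:400,0:640]
o,r=ray("scene",np.c_[u.ravel(),v.ravel()]);P=o+r*d.reshape(-1,1)
T=np.array([.1359,-.5067,.1926]);R=Ro.from_euler("xyz",[3.14159,0,.2618])
b=R.inv().apply(P-T)*1000
m=(abs(b[:,0])<45)&(abs(b[:,1])<90)&(P[:,2]>.1)&(P[:,2]<.29)&(d.ravel()>0)
print(m.sum(),"tip z (tool) max",b[m][:,2].max())
k=m&(b[:,2]>-60);o_=np.argsort(-b[k][:,2]);print(np.c_[u.ravel()[k],v.ravel()[k],b[k].round()][o_][:40:2].astype(int))
c=z["p"][130:220,90:180,::-1];cv2.imwrite("pics/c3.png",cv2.resize(c,(540,540),interpolation=cv2.INTER_CUBIC))
```

```text
159 tip z (tool) max -31.540614268959175
[[153 186   7 -49 -32]
 [152 186   9 -44 -36]
 [131 201  12  49 -37]
 [149 184  -4 -43 -40]
 [130 201  14  52 -41]
 [153 185  13 -47 -41]
 [130 200  11  50 -42]
 [130 199   7  47 -42]
 [149 183  -5 -45 -43]
 [128 201  12  58 -45]
 [129 200  12  54 -45]
 [150 183   2 -45 -46]
 [124 200  -1  64 -46]
 [149 182  -4 -46 -47]
 [126 201  11  64 -48]
 [152 184  14 -44 -48]
 [129 198   8  49 -49]
 [148 181  -9 -46 -49]
 [122 198 -11  63 -50]
 [125 200   6  64 -50]]
```

View pics/c3.png

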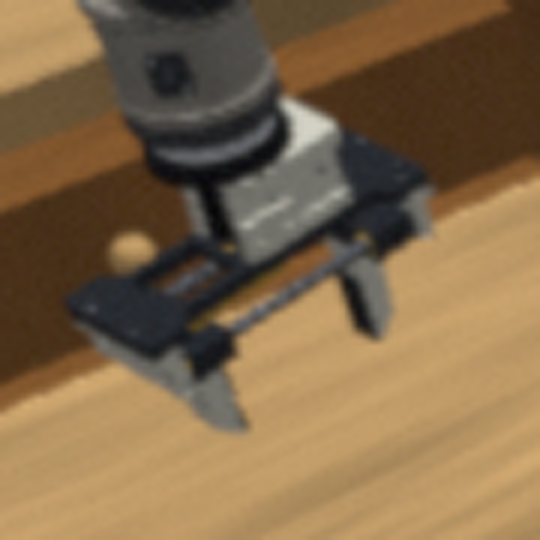

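The closed fingers stayed above the bar. In both the first picture (tips at about (130,201) and (153,186)) and the latest one, the real fingertips sit about 32 mm above the reported TCP. The bar passes in front of and below them. I'll reopen, go down about 3 cm more with the force watched, then re-grip.

>>> {"api": "send_rows", "payload": {
  "targets": [
    {"translation": [0, 0, 0], "spin": 0, "jaw": 0.2},
    {"translation": [0, 0, 0], "spin": 0, "jaw": 0.4},
    {"translation": [0, 0, 0], "spin": 0, "jaw": 0.5},
    {"translation": [0, 0, 0], "spin": 0, "jaw": 0.5},
    {"translation": [0, 0, 0], "spin": 0, "jaw": 0.5}
  ]
}}

```text
time: 3.75
tool_pos: [0.5193, -0.1485, 0.1532]
tool_rot: [-3.142, 0.0, 1.845]
contact_force: [0.6, 0.3, 0.1]
opening: 0.0357
grip_force: 0.0
```

>>> {"api": "send_rows", "payload": {
  "targets": [
    {"translation": [0, 0, 0.4], "spin": 0, "jaw": 0.5},
    {"translation": [0, 0, 0.8], "spin": 0, "jaw": 0.5},
    {"translation": [0, 0, 1.2], "spin": 0, "jaw": 0.5},
    {"translation": [0, 0, 1.6], "spin": 0, "jaw": 0.5},
    {"translation": [0, 0, 1.6], "spin": 0, "jaw": 0.5}
  ]
}}

```text
time: 4.25
tool_pos: [0.5188, -0.1483, 0.1364]
tool_rot: [-3.14, -0.001, 1.845]
contact_force: [0.7, 0.2, 0.1]
opening: 0.0455
grip_force: 0.0
```

Run:
```python
from h import *
from cell import read_camera
go(BAR-[0,0,.05])
p,d=read_camera("scene")
v,u=np.mgrid[150:260,240:350]
o,r=ray("scene",np.c_[u.ravel(),v.ravel()]);P=o+r*d[150:260,240:350].reshape(-1,1)
Y=np.array([-X[1],X[0],0]);q=P-BAR;b=np.c_[q@X,q@Y,P[:,2]]*1000
m=(b[:,0]>14)&(b[:,0]<70)&(abs(b[:,1])<25)&(b[:,2]>142)&(b[:,2]<215)
B=np.c_[u.ravel(),v.ravel(),b.round()][m];print(B[np.argsort(B[:,4])][:16].astype(int))
cv2.imwrite("pics/s3.png",cv2.resize(p[170:250,250:330,::-1],(560,560),interpolation=cv2.INTER_CUBIC))
```

```text
cm [ 0.16 -0.02  1.84] spin -0.3 tcp [ 0.5188 -0.1483  0.1364] F [0.7 0.2 0.1] open 0.0455 grip 0.0 t 4.25
[[295 219  25 -11 172]
 [295 220  29 -16 173]
 [296 219  32 -15 178]
 [295 218  27 -13 179]
 [297 219  36 -13 180]
 [298 219  40 -14 182]
 [300 217  40  -2 182]
 [296 218  32 -14 182]
 [299 218  41  -9 184]
 [297 218  36 -13 184]
 [301 214  37  10 185]
 [301 215  40   4 186]
 [297 217  34 -11 187]
 [298 218  40 -13 187]
 [300 216  41  -2 187]
 [295 216  27 -12 188]]
```

View pics/s3.png

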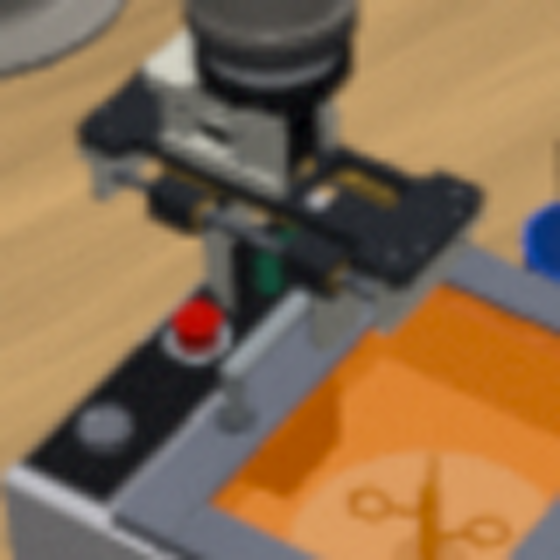

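The fingers straddle the bar, with the back finger's tip at about (335,345). Its tip height of about 172 mm at a reported 136 confirms an offset of about 35 mm. Down 2 cm more, then grip.

>>> {"api": "send_rows", "payload": {
  "targets": [
    {"translation": [0, 0, 0.5], "spin": 0, "jaw": 0.5},
    {"translation": [0, 0, 1.0], "spin": 0, "jaw": 0.5},
    {"translation": [0, 0, 1.5], "spin": 0, "jaw": 0.5},
    {"translation": [0, 0, 1.9], "spin": 0, "jaw": 0.5},
    {"translation": [0, 0, 1.9], "spin": 0, "jaw": 0.5}
  ]
}}

```text
time: 4.8
tool_pos: [0.5188, -0.1483, 0.1174]
tool_rot: [-3.14, -0.001, 1.845]
contact_force: [-0.9, -0.8, -0.9]
opening: 0.0457
grip_force: 0.0
```

>>> {"api": "send_rows", "payload": {
  "targets": [
    {"translation": [0, 0, 0], "spin": 0, "jaw": 0.4},
    {"translation": [0, 0, 0], "spin": 0, "jaw": 0.3},
    {"translation": [0, 0, 0], "spin": 0, "jaw": 0.2},
    {"translation": [0, 0, 0], "spin": 0, "jaw": 0.1},
    {"translation": [0, 0, 0], "spin": 0, "jaw": 0.05}
  ],
  "force": 10
}}

```text
time: 5.3
tool_pos: [0.5168, -0.1492, 0.1182]
tool_rot: [-3.136, -0.0, 1.846]
contact_force: [-6.1, -1.0, 6.3]
opening: 0.0117
grip_force: 10.0
```

>>> {"api": "send_rows", "payload": {
  "targets": [
    {"translation": [0, 0, 0], "spin": 0, "jaw": 0},
    {"translation": [0, 0, 0], "spin": 0, "jaw": 0},
    {"translation": [0, 0, 0], "spin": 0, "jaw": 0},
    {"translation": [0, 0, 0], "spin": 0, "jaw": 0},
    {"translation": [0, 0, 0], "spin": 0, "jaw": 0}
  ],
  "force": 30
}}

```text
time: 5.8
tool_pos: [0.5168, -0.1492, 0.1182]
tool_rot: [-3.137, -0.0, 1.845]
contact_force: [-9.2, -3.1, 4.9]
opening: 0.0112
grip_force: 30.0
```

Gripped, with 11 mm between the fingers. I'll take out the 2 mm sideways bias, then tug gently.

>>> {"api": "send_rows", "payload": {
  "targets": [
    {"translation": [0, -0.1, 0], "spin": 0, "jaw": 0},
    {"translation": [0, -0.2, 0], "spin": 0, "jaw": 0},
    {"translation": [0, -0.2, 0], "spin": 0, "jaw": 0},
    {"translation": [0, -0.2, 0], "spin": 0, "jaw": 0},
    {"translation": [0, -0.2, 0], "spin": 0, "jaw": 0}
  ]
}}

```text
time: 6.3
tool_pos: [0.517, -0.1491, 0.1183]
tool_rot: [-3.141, 0.0, 1.845]
contact_force: [-4.7, -2.1, 3.4]
opening: 0.0108
grip_force: 30.0
```

>>> {"api": "send_rows", "payload": {
  "targets": [
    {"translation": [0, 0, -0.1], "spin": 0, "jaw": 0},
    {"translation": [0, 0, -0.2], "spin": 0, "jaw": 0},
    {"translation": [0, 0, -0.3], "spin": 0, "jaw": 0},
    {"translation": [0, 0, -0.3], "spin": 0, "jaw": 0},
    {"translation": [0, 0, -0.3], "spin": 0, "jaw": 0}
  ]
}}

```text
time: 6.8
tool_pos: [0.5177, -0.149, 0.1211]
tool_rot: [3.141, 0.0, 1.845]
contact_force: [1.7, -0.6, -5.5]
opening: 0.0112
grip_force: 30.0
```

>>> {"api": "send_rows", "payload": {
  "targets": [
    {"translation": [0, 0, -0.1], "spin": 0, "jaw": 0},
    {"translation": [0, 0, -0.2], "spin": 0, "jaw": 0},
    {"translation": [0, 0, -0.2], "spin": 0, "jaw": 0},
    {"translation": [0, 0, -0.2], "spin": 0, "jaw": 0},
    {"translation": [0, 0, -0.2], "spin": 0, "jaw": 0}
  ]
}}

```text
time: 7.3
tool_pos: [0.5184, -0.1488, 0.1234]
tool_rot: [3.139, 0.0, 1.845]
contact_force: [4.9, 0.2, -5.9]
opening: 0.011
grip_force: 30.0
```

>>> {"api": "send_rows", "payload": {
  "targets": [
    {"translation": [0, 0.05, -0.1], "spin": 0, "jaw": 0},
    {"translation": [0, 0.1, -0.2], "spin": 0, "jaw": 0},
    {"translation": [0, 0.1, -0.2], "spin": 0, "jaw": 0},
    {"translation": [0, 0.1, -0.2], "spin": 0, "jaw": 0},
    {"translation": [0, 0.1, -0.2], "spin": 0, "jaw": 0}
  ]
}}

```text
time: 7.8
tool_pos: [0.5189, -0.1487, 0.1253]
tool_rot: [3.14, 0.0, 1.845]
contact_force: [5.7, 0.8, -5.3]
opening: 0.0109
grip_force: 30.0
```

>>> {"api": "send_rows", "payload": {
  "targets": [
    {"translation": [0, 0.05, -0.1], "spin": 0, "jaw": 0},
    {"translation": [0, 0.1, -0.2], "spin": 0, "jaw": 0},
    {"translation": [0, 0.15, -0.3], "spin": 0, "jaw": 0},
    {"translation": [0, 0.2, -0.4], "spin": 0, "jaw": 0},
    {"translation": [0, 0.2, -0.4], "spin": 0, "jaw": 0}
  ]
}}

```text
time: 8.3
tool_pos: [0.52, -0.1483, 0.1293]
tool_rot: [-3.141, 0.0, 1.845]
contact_force: [2.8, -1.6, -5.2]
opening: 0.011
grip_force: 30.0
```

```bash
cat >> h.py <<'E'
def lid():
    # lid angle from depth: fit plane to the frame's far/right border seen from "scene", in the box frame about the hinge
    from cell import read_camera
    p,d=read_camera("scene");hsv=cv2.cvtColor(p,cv2.COLOR_RGB2HSV)
    v,u=np.mgrid[0:400,0:640];o,r=ray("scene",np.c_[u.ravel(),v.ravel()]);P=o+r*d.reshape(-1,1)
    q=P-H;Y=np.array([-X[1],X[0],0]);b=np.c_[-(q@X),q@Y,q[:,2]]
    m=(abs(b[:,1])<.122)&(abs(b[:,1])>.103)&(np.hypot(b[:,0],b[:,2])<.2)&(np.hypot(b[:,0],b[:,2])>.06)&(b[:,0]>0)&(b[:,2]>.005)
    a=np.rad2deg(np.arctan2(b[m][:,2],b[m][:,0])-np.arcsin(np.minimum(1,.014/np.hypot(b[m][:,0],b[m][:,2]))))
    print("lid deg",m.sum(),np.percentile(a,[20,50,80]).round(1));return p
E
python3 - <<'E'
from h import *
go(bar(.1)-[0,0,.05]);lid()
for t in (.063,): print(bar(t))
E
```

```text
cm [ 0.2   0.44 -0.69] spin -0.3 tcp [ 0.52   -0.1483  0.1293] F [ 2.8 -1.6 -5.2] open 0.011 grip 29.993625283241272 t 8.3
lid deg 287 [2.2 3.2 4.1]
[ 0.52144964 -0.14585453  0.17955207]
```

The lid rises freely: 11 mm at about 5 N, with the depth image giving about 3°. The catch did not take, so I keep opening along the arc.

Run:
```python
import numpy as np
from h import *
f=lambda t:np.array([-np.cos(np.deg2rad(14.55+t)),np.sin(np.deg2rad(14.55+t))])*19.11
k=3.4
for c in range(5):
    print([tuple((f(k+2.1*i)-f(k)).round(2)) for i in range(1,6)],k); k+=10.5
```

```text
[(np.float64(0.23), np.float64(0.66)), (np.float64(0.48), np.float64(1.32)), (np.float64(0.76), np.float64(1.96)), (np.float64(1.06), np.float64(2.59)), (np.float64(1.38), np.float64(3.21))] 3.4
[(np.float64(0.34), np.float64(0.61)), (np.float64(0.71), np.float64(1.21)), (np.float64(1.1), np.float64(1.79)), (np.float64(1.51), np.float64(2.36)), (np.float64(1.94), np.float64(2.91))] 13.9
[(np.float64(0.45), np.float64(0.54)), (np.float64(0.92), np.float64(1.06)), (np.float64(1.41), np.float64(1.56)), (np.float64(1.91), np.float64(2.04)), (np.float64(2.44), np.float64(2.51))] 24.4
[(np.float64(0.54), np.float64(0.45)), (np.float64(1.1), np.float64(0.87)), (np.float64(1.67), np.float64(1.28)), (np.float64(2.25), np.float64(1.66)), (np.float64(2.85), np.float64(2.02))] 34.9
[(np.float64(0.61), np.float64(0.34)), (np.float64(1.24), np.float64(0.66)), (np.float64(1.87), np.float64(0.95)), (np.float64(2.52), np.float64(1.22)), (np.float64(3.17), np.float64(1.47))] 45.4
```

>>> {"api": "send_rows", "payload": {
  "targets": [
    {"translation": [0, 0.25, -0.65], "spin": 0, "jaw": 0},
    {"translation": [0, 0.5, -1.3], "spin": 0, "jaw": 0},
    {"translation": [0, 0.75, -1.95], "spin": 0, "jaw": 0},
    {"translation": [0, 1.05, -2.6], "spin": 0, "jaw": 0},
    {"translation": [0, 1.4, -3.2], "spin": 0, "jaw": 0}
  ]
}}

```text
time: 8.85
tool_pos: [0.5329, -0.1445, 0.1619]
tool_rot: [-3.139, -0.0, 1.845]
contact_force: [-6.0, -2.8, -2.5]
opening: 0.011
grip_force: 30.0
```

>>> {"api": "send_rows", "payload": {
  "targets": [
    {"translation": [0, 0.35, -0.6], "spin": 0, "jaw": 0},
    {"translation": [0, 0.7, -1.2], "spin": 0, "jaw": 0},
    {"translation": [0, 1.1, -1.8], "spin": 0, "jaw": 0},
    {"translation": [0, 1.5, -2.35], "spin": 0, "jaw": 0},
    {"translation": [0, 1.95, -2.9], "spin": 0, "jaw": 0}
  ]
}}

```text
time: 9.35
tool_pos: [0.5507, -0.1394, 0.1912]
tool_rot: [-3.138, -0.001, 1.845]
contact_force: [-11.4, -2.8, 3.0]
opening: 0.011
grip_force: 30.0
```

Run:
```python
from h import *
go(bar(np.deg2rad(24.4))-[0,0,.05]);lid()
```

```text
cm [0.18 0.31 0.11] spin -0.31 tcp [ 0.5507 -0.1394  0.1912] F [-11.4  -2.8   3. ] open 0.011 grip 29.988769590854645 t 9.35
lid deg 307 [22.2 23.4 24.6]
```

>>> {"api": "send_rows", "payload": {
  "targets": [
    {"translation": [0, 0.35, -0.55], "spin": 0, "jaw": 0},
    {"translation": [0, 0.75, -1.1], "spin": 0, "jaw": 0},
    {"translation": [0, 1.2, -1.6], "spin": 0, "jaw": 0},
    {"translation": [0, 1.7, -2.1], "spin": 0, "jaw": 0},
    {"translation": [0, 2.2, -2.55], "spin": 0, "jaw": 0}
  ]
}}

```text
time: 9.9
tool_pos: [0.5731, -0.1328, 0.2167]
tool_rot: [-3.14, -0.001, 1.845]
contact_force: [-5.6, -0.9, 0.0]
opening: 0.0114
grip_force: 30.0
```

Run:
```python
from h import *
go(bar(np.deg2rad(34.9))-[0,0,.05]);lid()
```

```text
cm [0.17 0.41 0.15] spin -0.29 tcp [ 0.5731 -0.1328  0.2167] F [-5.6 -0.9  0. ] open 0.0114 grip 29.982800781726837 t 9.9
lid deg 309 [32.6 33.6 34.5]
```

>>> {"api": "send_rows", "payload": {
  "targets": [
    {"translation": [0, 0.55, -0.45], "spin": 0, "jaw": 0},
    {"translation": [0, 1.1, -0.9], "spin": 0, "jaw": 0},
    {"translation": [0, 1.65, -1.3], "spin": 0, "jaw": 0},
    {"translation": [0, 2.2, -1.7], "spin": 0, "jaw": 0},
    {"translation": [0, 2.8, -2.05], "spin": 0, "jaw": 0}
  ]
}}

```text
time: 10.45
tool_pos: [0.6, -0.1251, 0.2382]
tool_rot: [-3.141, -0.0, 1.845]
contact_force: [-8.7, 1.4, 5.7]
opening: 0.0109
grip_force: 30.0
```

Run:
```python
from h import *
go(bar(np.deg2rad(45.4))-[0,0,.05]);lid()
```

```text
cm [0.17 0.47 0.28] spin -0.29 tcp [ 0.6    -0.1251  0.2382] F [-8.7  1.4  5.7] open 0.0109 grip 29.976884722709656 t 10.45
lid deg 285 [42.8 43.8 44.7]
```

>>> {"api": "send_rows", "payload": {
  "targets": [
    {"translation": [0, 0.65, -0.4], "spin": 0, "jaw": 0},
    {"translation": [0, 1.35, -0.8], "spin": 0, "jaw": 0},
    {"translation": [0, 2.1, -1.2], "spin": 0, "jaw": 0},
    {"translation": [0, 2.8, -1.5], "spin": 0, "jaw": 0},
    {"translation": [0, 3.5, -1.75], "spin": 0, "jaw": 0}
  ]
}}

```text
time: 11.0
tool_pos: [0.6345, -0.1152, 0.2557]
tool_rot: [3.14, -0.0, 1.845]
contact_force: [-6.2, 0.5, 4.1]
opening: 0.0109
grip_force: 30.0
```

>>> {"api": "send_rows", "payload": {
  "targets": [
    {"translation": [0, 0, 0], "spin": 0, "jaw": 0},
    {"translation": [0, 0, 0], "spin": 0, "jaw": 0},
    {"translation": [0, 0, 0], "spin": 0, "jaw": 0},
    {"translation": [0, 0, 0], "spin": 0, "jaw": 0},
    {"translation": [0, 0, 0], "spin": 0, "jaw": 0}
  ]
}}

```text
time: 11.5
tool_pos: [0.6343, -0.1153, 0.2555]
tool_rot: [3.14, 0.0, 1.846]
contact_force: [-4.8, 1.6, 5.2]
opening: 0.0107
grip_force: 30.0
```

Run:
```python
from h import *
go(bar(np.deg2rad(56))-[0,0,.05]);p=lid();cv2.imwrite("pics/end.png",cv2.resize(p[110:290,210:400,::-1],(633,600)))
```

```text
cm [0.18 0.1  0.53] spin -0.26 tcp [ 0.6343 -0.1153  0.2555] F [-4.8  1.6  5.2] open 0.0107 grip 30.028246343135834 t 11.5
lid deg 253 [54.8 55.7 56.6]
```

View pics/end.png

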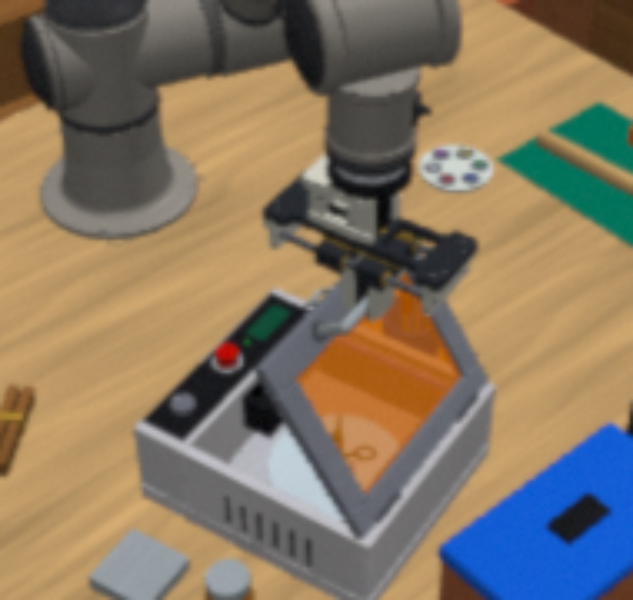

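The lid stands open at about 55.7°, with the bar held between the fingers at about (355,310). The plunger at (228,355) is untouched and the neighbouring items are where they were. Handing in.

```bash
python3 -c "
from cell import job
print(job.hand_in())"
```

```text
the job is handed in; nothing more can be done
None
```

The lid is open at about 56° with the gripper still holding the bow handle; the gentle tug showed it was not caught, so I left the plunger alone, and the job is handed in.

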